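Hook the parts tray out from under the bench riser

ROBOT

A 7-joint arm with a two-finger parallel gripper is mounted at the origin on the work surface. World frame = base frame: x ahead of the robot, y to its left, z up, the work surface at z = 0. Lengths are in m, angles in degrees, forces in N, time in s.
With the tool pointing down it reaches from about 0.35 to 0.9 m from the base axis. Payload 19.9 kg.
Tool frame: the origin (TCP) lies midway between the tips of the shut fingers; the grasp point (between the pads) lies 19 mm behind it; z points along the fingers, y is the line along which they close (so a half turn about z gives the same grasp; the last joint's range is limited). The gripper opens to 85 mm and grips with 20 to 120 N. Pads are 22 mm wide; open, the fingers measure 114 mm over their backs; the gripper's body (76 mm by 85 mm) begins 54 mm behind the grasp point. The pads swing forward as they close: fully open they stand 13 mm farther back than shut.
Start: joints at [-79.326, 23.915, -0.59, 92.452, 0.269, 63.638, -3.037], TCP at [0.141, 0.609, 0.231] pointing down, gripper open.
Joint ranges: [-161.28, 161.28], [-22.2, 115.67], [-73.04, 71.86], [3.21, 147.25], [-68.34, 248.33], [10.77, 114.83], [-161.83, 161.83]. Speed limits (degrees/s): [108.29, 108.29, 136.94, 136.94, 172.46, 172.46, 172.46].

INTERFACE

Orientations are given as [roll, pitch, yaw] about the fixed x, y, z axes, in that order (R = Rz(yaw) Ry(pitch) Rx(roll)).
In Python, from cell import arm gives the robot as it stands.
- The arm moves only by the tool play_rows, never from a script. Its argument "steps" is a list of rows, each an object of numbers: "dx", "dy", "dz": the shift along the tool's x, y, z in units of 40 mm (1.0 is 40 mm); "wx", "wy", "wz": the turn, a rotation vector about the tool's x, y, z in units of 6 degrees (1.0 is 6 degrees); "claw": the opening, from -1 (shut) to 1 (fully open). In form: [{"dx": .., "dy": .., "dz": .., "wx": .., "wy": .., "wz": .., "claw": ..}, ...]. A call has exactly 10 rows; each row shifts and turns the commanded pose from where the row before left it, along the tool's axes as they then stand; what a row does not reach is not made up. A row lasts 1/12 s, in which the tool goes at most 41.7 mm and 7.16 degrees, less where a joint would pass 70% of its speed; a pose out of reach is approached as far as the arm can. A call is refused whole if a number of a shift passes 1 or a number of a turn 1, either way. A call with a gripper value outside its range is refused whole. The fingers move at their own pace and stop on an object; the grip force is fixed at half the most. Time passes only in rows, so rows that do not move let the fingers close, or fill a call up. It gives the time, the measured TCP pose, the force, the opening and the grip force at its end, in the units of the state.
- arm.state(): the state, without advancing time (a new reading comes with each control period).
- arm.capture(name): name is "scene" or "top" or "wrist"; returns (picture, depth): 400x640x3 uint8, blue, green, red; 400x640 float32, m along the optical axis (not along the pixel's ray), 0 where there is no reading.
- arm.calibration(name): a dict with "intrinsics" (3x3 intrinsics, pixels), "camera_from_world" (4x4, takes a point from world to camera coordinates); the wrist camera has in their place "tool_from_camera" (4x4, takes a point from camera to tool coordinates, whose origin is the TCP and whose axes are the flange's). Camera axes: x right, y down, z forward; pixel columns grow to the right and rows downward; lengths in m; the calibration is good to about 2 mm. A picture is of the moment at which its call begins: read the wrist's pose just before it. calibration takes no time and is no camera call.
- arm.job_done(): hands the job in; it is judged then, once.
Trained networks look in the newest picture that a camera, given by its name, has taken for a name from the list of things; names that differ only in an ending like _2 or _b are one class to them, and where a whole thing is asked for, a point or a joint stands for the part that bears it (a point fixed in the world has none). Each returns a list of dicts, best first, with "conf" (0 to 1); they miss things now and then, are a little off and sometimes report something else, mostly with a low value. They report only what shows in the picture. A call takes as long as a camera call. They do not tell look-alikes from the thing itself.
- arm.boxes_of(camera, thing): "location" ([column, row] as shares, 0 to 1, of the picture: columns of its width, rows of its height, amid what is visible of it).
- arm.trace(camera, thing): "pixels" (400x640 bool, what is visible of it) and "location" ([column, row] as shares, 0 to 1, of the picture: columns of its width, rows of its height, amid what is visible of it).
The state is a dict: "t": time; "qpos": joint angles; "joint_vel": joint speeds; "joint_torque": joint torques, N m; "position": TCP position; "eef_rot": TCP orientation; "wrist_force": force on the tool from outside, world axes, zero at the start; "torque": the same for the moment, N m; "grip_width": opening from 0.0 (shut) to 1.0 (fully open); "finger_force": force on a finger pad.
Only numpy, scipy, OpenCV 4.12 (cv2) and the standard library are available. Lean on these libraries where they do the work, as an engineer would, in place of code of your own. Each camera call takes 0.05 s, during which the arm holds its last target. There are 200 camera calls.

TASK

The red parts tray has been pushed in under the plywood riser, where fingers cannot get at its brass pull eye. With the orange-handled hooked rod from the green mat, feel for the eye under the ledge, catch it and gently draw the tray out to its stop, then unhook the rod and stand it back on the green mat as it stood. Go gently: never lean hard on shelf, tray or eye with the rod, do not touch them with the robot itself, do not drop the rod, and leave the bottles, jars, cup and brush where they are.

Things in the scene. Friction and masses are not known exactly. Their poses are not given: they have to be found in the camera images.
- riser: Plywood bench riser, fixed: ledge 18 mm thick, 270 wide (y), 270 deep (x), underside 100 mm, top 118 mm above the bench, on 16 mm side walls and a back wall, open towards the robot. Origin: on the bench below the middle of the ledge's front edge; x points in under the ledge (away from the robot), z up. Place and yaw vary.
- tray: Red steel tray, 170 wide, 150 long, 60 mm high, sliding along the riser's x (5 N friction). Origin: on the bench right below the eye's pin in the middle of the tray's front; axes as the riser's. Fully in, the origin is at riser x = +85 mm; fully out, at its rubber-buffered stop (a soft stop: 5 to 10 N more pull is plenty), at riser x = -25 mm. Starts 0 to 12 mm out.
- eye_pin (a point): Upright pin at the tray's front, 40 mm above the bench. On it swings the hidden brass eye, not measured: a level ring of 9 mm bar, hole 19, outside 37 mm across, its centre 45 mm from the pin towards the robot and 40 mm above the bench, on a plate 30 wide. It starts anywhere within 0.7 rad either side of straight ahead and stays as left (4 N sideways turns it, to 0.75 rad at most).
- hook: Hooked rod, 0.16 kg, on the mat. Upright orange grip 30 x 30 x 74 mm; origin: centre of its underside, z up. A steel rod 8 mm thick runs from it along +x, centre line 24 mm above the underside, to x = 105 mm, then straight down to a round tip 8 mm thick, level with the grip's underside: it stands on grip and tip. Grip from above, at 30 to 74 mm above its underside.
- hook_tip (a point): Lowest point of the hooked rod's tip: hook x = 105 mm, y = 0, z = 0.
- mat: Green cutting mat, fixed, 280 (x) x 170 (y) x 4 mm thick, lying left or right of the riser's front. Origin: centre of its underside, so its top is 4 mm above the bench.
- board: Plywood gluing board, fixed, 260 x 170 x 9 mm, on the side where the mat is not. Origin: centre of its underside.
- glue_bottle: Bystander: white glue bottle with red cap, 44 across, 110 mm high, on top of the riser. Origin: centre of its underside.
- oil_bottle: Bystander: small amber bottle, 36 across, 85 mm high, on top of the riser. Origin: centre of its underside.
- powder_jar: Bystander: glass jar with white lid, 70 across, 90 mm high, on top of the riser. Origin: centre of its underside.
- dye_jar: Bystander: amber jar with black lid, 48 across, 60 mm high, on the gluing board. Origin: centre of its underside.
- mixing_cup: Bystander: open white cup, 52 across, 35 mm high, on the gluing board. Origin: centre of its underside.
- brush: Bystander: brush lying along its x axis on the gluing board. Origin: centre of its underside.
There are look-alikes about, which are no part of the job. Of the things that look like the hook, take the one that is farthest to the robot's left at the start.

How it is judged (in metres and radians):
On the way, in this order (a step that is already met when the one before it is completed fails the run):
1. the lifted hook's tip is reached in under the ledge (x of hook_tip in the frame of riser above 0.025 m and z of hook_tip in the frame of riser between 0.015 and 0.08 m and y of hook_tip in the frame of riser between -0.119 and 0.119 m), for 0.1 s.
2. the tray is drawn out to within 12 mm of its stop, by the hook, in contact with the eye (x of tray in the frame of riser below -0.013 m and contact force between hook and tray above 0.3 N), for 0.02 s.
At the end, for the whole second after the job is handed in: The tray is out to within 12 mm of its stop (its origin beyond riser x = -13 mm), and the hooked rod stands upright and at rest on the green mat: the centre of its grip on the mat, its grip tilted less than 0.12 rad, not held (x of tray in the frame of riser below -0.013 m and x of hook in the frame of mat between -0.13 and 0.13 m and y of hook in the frame of mat between -0.08 and 0.08 m and z of hook in the frame of mat between 0 and 0.008 m and angle between hook's own z axis and vertical below 0.12 rad and linear speed of hook below 0.02 m/s); the robot touches nothing.
It fails at once if the hooked rod presses on riser, tray or eye with more than 20 N (contact force between hook and riser above 20 N).
It fails at once if the robot itself touches the riser, tray or eye (more than 1 N) (contact force between any of the arm, the fingers and riser above 1 N).
It fails at once if a bottle, jar, cup or the brush is moved more than 20 mm or tipped over (distance of any of glue_bottle, oil_bottle, powder_jar, dye_jar, mixing_cup, brush from where it was at the start of the episode above 0.02 m or angle between any of glue_bottle, oil_bottle, powder_jar, dye_jar, mixing_cup's own z axis and vertical above 0.4 rad).
It fails at once if the hooked rod is dropped or rammed on the mat (more than 60 N) (contact force between hook and mat above 60 N).
It also fails if it takes over 61 s, if anything falls off the work surface, if the arm or the gripper's body presses on something with over 40 N, if the wrist force passes 120 N, or if a joint passes its speed limit or range.

## Working session

There is one attempt and no reset: what is moved stays moved. The work goes in short steps, Python scripts to look and compute and a tool call to move; the robot and the scene stay as the last step left them, time stands still between calls to the robot, and variables do not carry over. Pictures are saved under pics/ and viewed, at most 10 in all, crops included, and the job is handed in when it is done.

Besides the shell and the picture viewer there is one more tool, called after "Request:" as a command line: name --argument value ..., lists and objects as JSON in quotes. play_rows: Moves the arm, as the interface text tells. Its arguments: {"type":"object","properties":{"steps":{"type":"array"}},"required":["steps"]}

```bash
mkdir -p pics; ls; cat > h.py <<'E'
import numpy as np, cv2
from cell import arm
from scipy.spatial.transform import Rotation as R
def cam(name):
    c=arm.calibration(name); K=np.array(c["intrinsics"])
    if "camera_from_world" in c: W=np.linalg.inv(np.array(c["camera_from_world"]))
    else:
        s=arm.state(); T=np.eye(4); T[:3,3]=s["position"]; T[:3,:3]=R.from_euler("xyz",s["eef_rot"],degrees=True).as_matrix()
        W=T@np.array(c["tool_from_camera"])
    return K,W
def cloud(name):
    K,W=cam(name); p,d=arm.capture(name)
    v,u=np.mgrid[:400,:640]
    P=np.stack([(u-K[0,2])/K[0,0]*d,(v-K[1,2])/K[1,1]*d,d],-1)@W[:3,:3].T+W[:3,3]
    P[d==0]=np.nan
    return p,P
E
python3 - <<'E'
from h import *
s=arm.state(); print(s)
out={}
for n in ["scene","top","wrist"]:
    p,P=cloud(n); cv2.imwrite(f"pics/{n}0.png",p); np.save(f"pics/{n}0.npy",P)
    K,W=cam(n); print(n,K[0,0],W[:3,3].round(3),W[:3,2].round(2))
    for t in ["hook","mat","riser","tray"]:
        for o in arm.trace(n,t)[:4]:
            m=o["pixels"]; print(n,t,round(o["conf"],2),np.round(np.array(o["location"])*[640,400]),m.sum(),np.nanmedian(P[m],0).round(3),np.nanpercentile(P[m],[3,97],axis=0).round(3).tolist())
E
```

```text
pics
{'t': 0.0, 'qpos': array([-79.32640718,  23.94785873,  -0.58876366,  92.48534815,
         0.26871128,  63.6384788 ,  -3.03779745]), 'joint_vel': array([-0.12899545, -0.00961496, -0.06127166, -0.09655537, -0.06123383,
       -0.01581583, -0.00922116]), 'joint_torque': array([ 1.27176423e-03, -8.64440989e+01,  6.79652318e-01, -4.34917903e+01,
        1.91472442e-02,  7.12652414e-03, -2.78927200e-05]), 'position': array([0.14108513, 0.60851025, 0.23066365]), 'eef_rot': array([-1.79929870e+02,  5.36664180e-03,  1.66946308e+02]), 'wrist_force': array([-1.15786453,  0.5752195 , -1.17179893]), 'torque': array([ 0.00401104, -0.02227386,  0.03165671]), 'finger_force': 0.0, 'grip_width': 1.0016616928368238}
scene 516.0690862602179 [1.499 0.199 1.155] [-0.66 -0.15 -0.74]
scene hook 0.8 [362. 159.] 319 [0.312 0.09  0.038] [[0.29, 0.043, 0.003], [0.391, 0.11, 0.076]]
scene hook 0.68 [298. 182.] 318 [ 0.472 -0.088  0.032] [[0.44, -0.106, 0.002], [0.482, 0.003, 0.075]]
scene hook 0.64 [436. 226.] 3761 [0.508 0.341 0.003] [[0.367, 0.272, -0.002], [0.629, 0.43, 0.008]]
scene hook 0.53 [444. 218
[... 487 characters left out ...]
056] [[0.437, -0.109, 0.009], [0.476, 0.001, 0.077]]
top hook 0.73 [188. 218.] 244 [0.492 0.361 0.071] [[0.479, 0.351, 0.007], [0.524, 0.378, 0.081]]
top hook 0.55 [289. 290.] 160 [0.302 0.088 0.071] [[0.284, 0.074, 0.021], [0.334, 0.104, 0.077]]
top mat 0.84 [196. 229.] 5609 [0.485 0.348 0.003] [[0.365, 0.272, -0.003], [0.627, 0.434, 0.009]]
top riser 0.76 [316. 120.] 8504 [0.75  0.001 0.117] [[0.621, -0.133, 0.104], [0.892, 0.134, 0.122]]
top tray 0.36 [187. 223.] 348 [0.498 0.363 0.046] [[0.479, 0.351, 0.004], [0.599, 0.379, 0.08]]
wrist 339.1521538058789 [0.062 0.627 0.375] [ 0.31 -0.07 -0.95]
wrist mat 0.78 [229. 366.] 976 [0.385 0.417 0.005] [[0.352, 0.4, 0.003], [0.428, 0.431, 0.007]]
```

View pics/scene0.png

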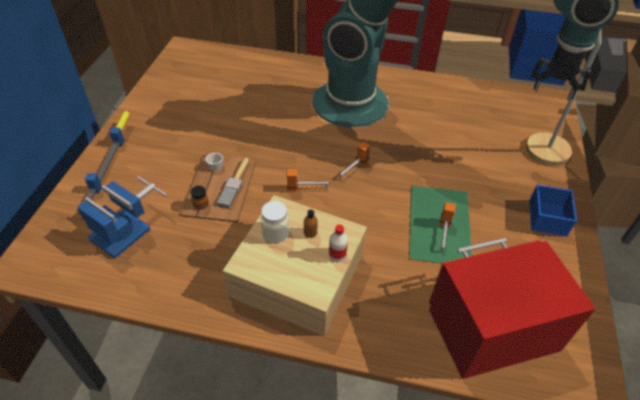

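View pics/top0.png

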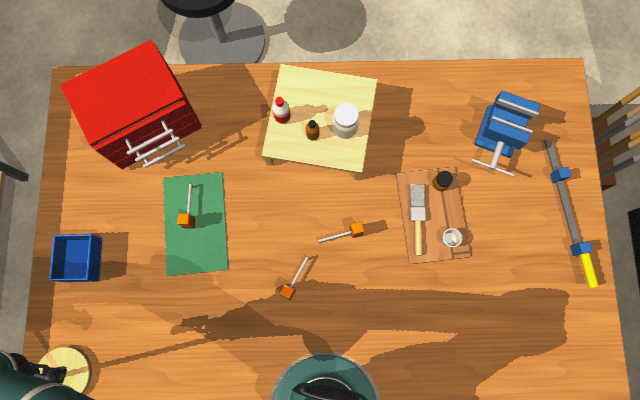

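The two pictures show three hooked rods; the one farthest left stands on the green mat (scene px 447,212; top px 186,220). The riser's open front is at top px (264,157)–(360,171).

```bash
python3 - <<'E'
from h import *
for n in ["top","scene"]:
    P=np.load(f"pics/{n}0.npy"); im=cv2.imread(f"pics/{n}0.png")
    x,y,z=P[...,0],P[...,1],P[...,2]
    m=(abs(z-.118)<.006)&(x>.5)&(abs(y)<.25)
    r=cv2.minAreaRect((P[m][:,:2]*1000).astype(np.float32)); print(n,"riser",r,cv2.boxPoints(r).round(1).tolist(),np.median(z[m]))
    reg=(x>.4)&(x<.66)&(y>.28)&(y<.43)
    mm=reg&(abs(z-.004)<.006); print("mat z",np.median(z[mm]))
    g=reg&(z>.070)&(z<.1); r=cv2.minAreaRect((P[g][:,:2]*1000).astype(np.float32)); print("grip top",g.sum(),r,np.median(z[g]),np.median(P[g],0))
    rod=reg&(z>.017)&(z<.045)&(x>np.median(x[g])+.02)
    Q=P[rod]; print("rod",rod.sum(),np.median(Q,0),cv2.fitLine((Q[:,:2]).astype(np.float32),cv2.DIST_L2,0,.01,.01).ravel(),Q[:,0].min(),Q[:,0].max())
    m=(abs(z-.004)<.005)&(x>.3)&(x<.7)&(y>.25)&(y<.45)&(im[...,1]>im[...,2].astype(int)+20)
    print("mat",cv2.minAreaRect((P[m][:,:2]*1000).astype(np.float32)))
E
```

```text
top riser ((759.226806640625, -1.937957763671875), (270.2591247558594, 272.67669677734375), 79.31333923339844) [[600.2000122070312, -109.4000015258789], [868.0999755859375, -160.0], [918.2999877929688, 105.5999984741211], [650.2999877929688, 156.10000610351562]] 0.11698058419156987
mat z 0.002870950188383903
grip top 135 ((494.68096923828125, 366.8382263183594), (30.105741500854492, 30.860172271728516), 89.28943634033203) 0.07598739760573436 [0.49385456 0.3661566  0.0759874 ]
rod 90 [0.56035368 0.36414117 0.02881997] [ 0.9992667  -0.03828916  0.5602499   0.3643198 ] 0.5187215215030689 0.6017060961035992
mat ((496.7411804199219, 353.07373046875), (278.83404541015625, 168.82945251464844), 4.651162147521973)
scene riser ((759.7460327148438, -2.8717498779296875), (271.39459228515625, 274.7977294921875), 79.03840637207031) [[599.0999755859375, -110.0], [868.7999877929688, -162.1999969482422], [920.4000244140625, 104.19999694824219], [650.7000122070312, 156.5]] 0.11708150982787646
mat z 0.0028683275621392834
grip top 104 ((497.69580078125, 365.825439453125), (30.14846420288086, 33.72404861450195), 85.81000518798828) 0.07653411495935825 [0.49956119 0.36588678 0.07653411]
rod 78 [0.56714659 0.36353269 0.02917219] [ 0.9994815  -0.03219813  0.5662317   0.36369312] 0.5217647768014217 0.6064636783871973
mat ((498.6973876953125, 352.48638916015625), (281.568359375, 166.52639770507812), 4.833558559417725)
```

Request:
play_rows --steps '[{"dx":-0.585,"dy":-0.585,"dz":0.07,"claw":1},{"dx":-0.585,"dy":-0.585,"dz":0.07,"claw":1},{"dx":-0.585,"dy":-0.585,"dz":0.07,"claw":1},{"dx":-0.585,"dy":-0.585,"dz":0.07,"claw":1},{"dx":-0.585,"dy":-0.585,"dz":0.07,"claw":1},{"dx":-0.585,"dy":-0.585,"dz":0.07,"claw":1},{"dx":-0.585,"dy":-0.585,"dz":0.07,"claw":1},{"dx":-0.585,"dy":-0.585,"dz":0.07,"claw":1},{"dx":-0.585,"dy":-0.585,"dz":0.07,"claw":1},{"dx":-0.585,"dy":-0.585,"dz":0.07,"claw":1}]'

```text
validation failed for argument at $.st...
```

Request:
play_rows --steps '[{"dx":-0.585,"dy":-0.585,"dz":0.07,"claw":1},{"dx":-0.585,"dy":-0.585,"dz":0.07,"claw":1},{"dx":-0.585,"dy":-0.585,"dz":0.07,"claw":1},{"dx":-0.585,"dy":-0.585,"dz":0.07,"claw":1},{"dx":-0.585,"dy":-0.585,"dz":0.07,"claw":1},{"dx":-0.585,"dy":-0.585,"dz":0.07,"claw":1},{"dx":-0.585,"dy":-0.585,"dz":0.07,"claw":1},{"dx":-0.585,"dy":-0.585,"dz":0.07,"claw":1},{"dx":-0.585,"dy":-0.585,"dz":0.07,"claw":1},{"dx":-0.585,"dy":-0.585,"dz":0.07,"claw":1}]'

```text
validation failed for argument at $.st...
```

Request:
play_rows --steps '[{"wz":-0.4,"claw":1},{"wy":-0.8,"claw":1},{"wy":-0.8,"claw":1},{"wy":-0.8,"claw":1},{"wy":-0.8,"claw":1},{"wy":-0.8,"claw":1},{"claw":1},{"claw":1},{"claw":1},{"claw":1}]'

```text
validation failed for argument at $.st...
```

```bash
python3 - <<'E'
from h import *
print(arm.state()["position"],arm.state()["eef_rot"])
p,P=cloud("wrist"); np.save("pics/eye.npy",P)
yaw=np.deg2rad(-10.85); ex=np.array([np.cos(yaw),np.sin(yaw)]); ey=np.array([-ex[1],ex[0]]); o=np.array([.6252,.0233])
rx=(P[...,:2]-o)@ex; ry=(P[...,:2]-o)@ey
q=np.clip(p.astype(float)*1.6,0,255).astype(np.uint8); cv2.imwrite("pics/eye.png",q)
for t in ["tray","eye_pin"]:
    for o_ in arm.trace("wrist",t)[:3]:
        m=o_["pixels"]; print(t,o_["conf"],np.array(o_["location"])*[640,400],m.sum(),np.nanmedian(rx[m]),np.nanmedian(ry[m]),np.nanmedian(P[m],0))
z=P[...,2]; m=(abs(ry)<.1)&(rx>-.02)&(rx<.082)&(z>.03)&(z<.055)
print(m.sum()); v,u=np.nonzero(m); print(u.min(),u.max(),v.min(),v.max())
H,_,_=np.histogram2d(rx[m],ry[m],bins=[np.arange(-.02,.085,.005),np.arange(-.06,.061,.005)]); print(H.astype(int))
E
```

```text
[0.14112901 0.60884599 0.23126787] [-1.79996661e+02  1.50927021e-03  1.66946694e+02]
0Traceback (most recent call last):
  File "<stdin>", line 11, in <module>
    return umr_minimum(a, axis, None, out, keepdims, initial, where)
ValueError: zero-size array to reduction operation minimum which has no identity
```

View pics/eye.png

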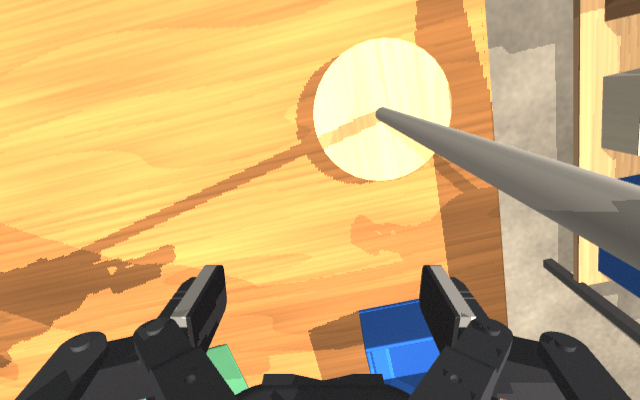

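The picture shows only the lamp foot and the fingers, because the rows were refused. I'll resend them with all keys.

Request:
play_rows --steps '[{"dx":-0.585,"dy":-0.585,"dz":0.07,"wx":0,"wy":0,"wz":0,"claw":1},{"dx":-0.585,"dy":-0.585,"dz":0.07,"wx":0,"wy":0,"wz":0,"claw":1},{"dx":-0.585,"dy":-0.585,"dz":0.07,"wx":0,"wy":0,"wz":0,"claw":1},{"dx":-0.585,"dy":-0.585,"dz":0.07,"wx":0,"wy":0,"wz":0,"claw":1},{"dx":-0.585,"dy":-0.585,"dz":0.07,"wx":0,"wy":0,"wz":0,"claw":1},{"dx":-0.585,"dy":-0.585,"dz":0.07,"wx":0,"wy":0,"wz":0,"claw":1},{"dx":-0.585,"dy":-0.585,"dz":0.07,"wx":0,"wy":0,"wz":0,"claw":1},{"dx":-0.585,"dy":-0.585,"dz":0.07,"wx":0,"wy":0,"wz":0,"claw":1},{"dx":-0.585,"dy":-0.585,"dz":0.07,"wx":0,"wy":0,"wz":0,"claw":1},{"dx":-0.585,"dy":-0.585,"dz":0.07,"wx":0,"wy":0,"wz":0,"claw":1}]'

```text
t: 1.73
position: [0.3168, 0.3266, 0.2034]
eef_rot: [180.0, 0.0, 167.0]
wrist_force: [0.8, 0.6, 0.1]
grip_width: 1.004
finger_force: 0.0
```

```bash
cat >> h.py <<'E'
def hookfit(n):
    p,P=cloud(n); x,y,z=P[...,0],P[...,1],P[...,2]
    reg=(x>.4)&(x<.66)&(y>.29)&(y<.43)
    g=reg&(z>.070)&(z<.09); print("mat",np.median(z[reg&(z<.012)]),"n",g.sum())
    r=cv2.minAreaRect((P[g][:,:2]*1000).astype(np.float32)); print("grip",r,np.median(z[g]))
    Q=P[reg&(z>.017)&(z<.045)&(x>r[0][0]/1000+.02)]; print("rod",len(Q),np.median(Q,0),cv2.fitLine((Q[:,:2]).astype(np.float32),cv2.DIST_L2,0,.01,.01).ravel(),Q[:,0].max())
    return p
E
python3 - <<'E'
from h import *
cv2.imwrite("pics/hook1.png",hookfit("wrist"))
E
```

```text
mat 0.0054826650963287205 n 916
grip ((494.66839599609375, 366.8070373535156), (29.9381160736084, 31.799346923828125), 87.56585693359375) 0.07900189032563193
rod 194 [0.5773429  0.36395491 0.03281673] [ 0.9994169  -0.03414481  0.57719904  0.36393   ] 0.60017810583751
```

Request:
play_rows --steps '[{"dx":-0.585,"dy":-0.585,"dz":0.07,"wx":0,"wy":0,"wz":0,"claw":1},{"dx":-0.585,"dy":-0.585,"dz":0.07,"wx":0,"wy":0,"wz":0,"claw":1},{"dx":-0.585,"dy":-0.585,"dz":0.07,"wx":0,"wy":0,"wz":0,"claw":1},{"dx":-0.585,"dy":-0.585,"dz":0.07,"wx":0,"wy":0,"wz":0,"claw":1},{"dx":-0.585,"dy":-0.585,"dz":0.07,"wx":0,"wy":0,"wz":0,"claw":1},{"dx":-0.585,"dy":-0.585,"dz":0.07,"wx":0,"wy":0,"wz":0,"claw":1},{"dx":-0.585,"dy":-0.585,"dz":0.07,"wx":0,"wy":0,"wz":0,"claw":1},{"dx":-0.585,"dy":-0.585,"dz":0.07,"wx":0,"wy":0,"wz":0,"claw":1},{"dx":-0.585,"dy":-0.585,"dz":0.07,"wx":0,"wy":0,"wz":0,"claw":1},{"dx":-0.585,"dy":-0.585,"dz":0.07,"wx":0,"wy":0,"wz":0,"claw":1}]'

```text
t: 2.62
position: [0.4921, 0.0458, 0.1754]
eef_rot: [180.0, 0.0, 167.0]
wrist_force: [0.2, 0.4, 0.1]
grip_width: 0.999
finger_force: 0.0
```

Request:
play_rows --steps '[{"dx":0,"dy":0,"dz":0,"wx":0,"wy":0,"wz":-0.4,"claw":1},{"dx":0,"dy":0,"dz":0,"wx":0,"wy":-0.7,"wz":0,"claw":1},{"dx":0,"dy":0,"dz":0,"wx":0,"wy":-0.7,"wz":0,"claw":1},{"dx":0,"dy":0,"dz":0,"wx":0,"wy":-0.7,"wz":0,"claw":1},{"dx":0,"dy":0,"dz":0,"wx":0,"wy":-0.7,"wz":0,"claw":1},{"dx":0,"dy":0,"dz":0,"wx":0,"wy":-0.7,"wz":0,"claw":1},{"dx":0,"dy":0,"dz":0,"wx":0,"wy":-0.7,"wz":0,"claw":1},{"dx":0,"dy":0,"dz":0,"wx":0,"wy":0,"wz":0,"claw":1},{"dx":0,"dy":0,"dz":0,"wx":0,"wy":0,"wz":0,"claw":1},{"dx":0,"dy":0,"dz":0,"wx":0,"wy":0,"wz":0,"claw":1}]'

```text
t: 3.45
position: [0.4918, 0.0475, 0.1757]
eef_rot: [180.0, 25.1, 169.4]
wrist_force: [0.7, 0.2, 0.8]
grip_width: 1.002
finger_force: 0.0
```

```bash
cat >> h.py <<'E'
yaw=np.deg2rad(-10.85); ex=np.array([np.cos(yaw),np.sin(yaw)]); ey=np.array([-ex[1],ex[0]]); o=np.array([.6252,.0233])
def rf(P): return (P[...,:2]-o)@ex,(P[...,:2]-o)@ey
E
cat > eye.py <<'E'
from h import *
import sys; t=sys.argv[1]
p,P=cloud("wrist"); np.save(f"pics/eye{t}.npy",P)
rx,ry=rf(P); z=P[...,2]
q=np.clip(p.astype(float)*1.5,0,255).astype(np.uint8); cv2.imwrite(f"pics/eye{t}.png",q)
m=(abs(ry)<.1)&(rx>-.02)&(rx<.085)&(z>.03)&(z<.055)
if m.any():
    v,u=np.nonzero(m); print(m.sum(),u.min(),u.max(),v.min(),v.max(),np.median(z[m]))
    H,_,_=np.histogram2d(rx[m],ry[m],bins=[np.arange(-.02,.086,.004),np.arange(-.06,.061,.004)])
    for r,x in zip(H.astype(int),np.arange(-.02,.08,.004)): print("%6.3f"%x," ".join("%2d"%k for k in r))
for t in ["tray","eye_pin"]:
    for o_ in arm.trace("wrist",t)[:3]:
        k=o_["pixels"]; print(t,o_["conf"],np.array(o_["location"])*[640,400],k.sum(),np.nanmedian(rx[k]),np.nanmedian(ry[k]),np.nanmedian(P[k],0))
E
python3 eye.py 1
```

```text
2990 252 395 247 288 0.044592769996509254
-0.020  0  0  0  0  0  0  0  0  0  0  0  0  0  0  0  0  0  0  0  0  0  0  0  0  0  0  0  0  0  0
-0.016  0  0  0  0  0  0  0  0  0  0  0  0  0  0  0  0  0  0  0  0  0  0  0  0  0  0  0  0  0  0
-0.012  0  0  0  0  0  0  0  0  0  0  0  0  0  0  0  0  0  0  0  0  0  0  0  0  0  0  0  0  0  0
-0.008  0  0  0  0  0  0  0  0  0  0  0  0  0  0  0  0  0  0  0  0  0  0  0  0  0  0  0  0  0  0
-0.004  0  0  0  0  0  0  0  0  0  0  0  0  0  0  0  0  0  0  0  0  0  0  0  0  0  0  0  0  0  0
 0.000  0  0  0  0  0  0  0  0  0  0  0  0  0  0  0  0  0  0  0  0  0  0  0  0  0  0  0  0  0  0
 0.004  0  0  0  0  0  0  0  0  0  0  0  0  0  0  0  0  0  0  0  0  0  0  0  0  0  0  0  0  0  0
 0.008  0  0  0  0  0  0  0  0  0  0  0  0  0  0  0  0  0  0  0  0  0  0  0  0  0  0  0  0  0  0
 0.012  0  0  0  0  0  0  0  0  0  0  0  0  0  0  0  0  0  0  0  0  0  0  0  0  0  0  0  0  0  0
 0.016  0  0  0  0  0  0  0  0  0  0  0  0  0  0  0  0  0  0  0  0  1  8  2  0  0  0  0  0  0  0
 0.020  0  0  0  0  0  0  0  0  0  0  0  0  0  0  0  0  0  0  5 18 21 21 20 14  1  0  0 
[... 1230 characters left out ...]
 15 15  5  0  0  0  0  0  0  0  0  0  0
 0.076  0  1  1  2  3  1  4  2  1  1  2  3  0  1  0  0  5  9  5  1  2  2  0  2  2  2  1  0  1  0
tray 0.93 [329.216 276.   ] 4495 0.08102677092611293 0.005672803625689624 [0.69780876 0.01756691 0.04000124]
tray 0.39 [ 37.504 203.   ] 3560 -0.031174931305091098 -0.2897581968226934 [ 0.53894883 -0.25261367  0.02754925]
eye_pin 0.78 [330.816 271.4  ] 4499 0.08102285952461752 0.005322987408236959 [0.69772957 0.01699671 0.04008069]
eye_pin 0.5 [ 59.392 207.8  ] 5877 -0.009648212792219642 -0.2771408404598903 [ 0.56231516 -0.23959634  0.01032354]
eye_pin 0.47 [250.816 367.12 ] 1986 0.08677520008491191 -0.07078883442900075 [ 0.69663739 -0.06204741  0.13758347]
```

View pics/eye1.png

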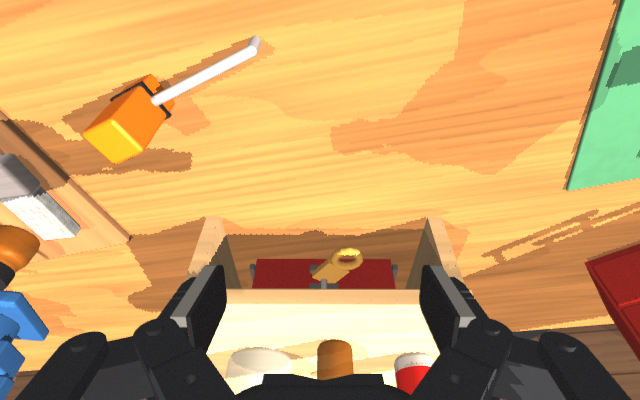

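The eye shows clearly at px (345,258), swung to the left; the hole centre is near riser (0.034, 0.026). Next I'll fit it and go to the hook.

```bash
cat > ring.py <<'E'
from h import *
from scipy.optimize import minimize
import sys
P=np.load(sys.argv[1]); rx,ry=rf(P); z=P[...,2]
print("bench z",np.median(z[(rx>-.1)&(rx<-.02)&(abs(ry)<.1)]))
m=(abs(ry)<.06)&(rx>.005)&(rx<.066)&(z>.0405)&(z<.05); A=np.c_[rx[m],ry[m]]; print(m.sum(),np.median(z[m]))
# ring template score: points in annulus 9.5..18.5 good, in hole bad
def f(c):
    d=np.hypot(*(A-c).T); s=.001
    return -np.sum(1/(1+np.exp((d-.0185)/s)))+3*np.sum(1/(1+np.exp((d-.0095)/s)))
best=min((minimize(f,[a,b],method="Nelder-Mead") for a in (.03,.036) for b in (.022,.028)),key=lambda r:r.fun)
print(best.x,best.fun, "world",o+best.x[0]*ex+best.x[1]*ey)
m=(abs(ry)<.08)&(abs(ry)>.03)&(rx>.06)&(rx<.1)&(z>.02)&(z<.05); print("tray front",np.median(rx[m]))
E
python3 ring.py pics/eye1.npy
```

```text
bench z 0.0015333412097337795
790 0.04521920679853347
[0.03592563 0.02519402] -389.3730377775753 world [0.66522588 0.04128106]
tray front 0.08134307601747813
```

Request:
play_rows --steps '[{"dx":0,"dy":0,"dz":0,"wx":0,"wy":0.7,"wz":0,"claw":1},{"dx":0,"dy":0,"dz":0,"wx":0,"wy":0.7,"wz":0,"claw":1},{"dx":0,"dy":0,"dz":0,"wx":0,"wy":0.7,"wz":0,"claw":1},{"dx":0,"dy":0,"dz":0,"wx":0,"wy":0.7,"wz":0,"claw":1},{"dx":0,"dy":0,"dz":0,"wx":0,"wy":0.7,"wz":0,"claw":1},{"dx":0,"dy":0,"dz":0,"wx":0,"wy":0.7,"wz":0,"claw":1},{"dx":0,"dy":0,"dz":0,"wx":0,"wy":0,"wz":-0.71,"claw":1},{"dx":0,"dy":0,"dz":0,"wx":0,"wy":0,"wz":-0.71,"claw":1},{"dx":0,"dy":0,"dz":0,"wx":0,"wy":0,"wz":0,"claw":1},{"dx":0,"dy":0,"dz":0,"wx":0,"wy":0,"wz":0,"claw":1}]'

```text
t: 4.43
position: [0.4916, 0.0471, 0.1752]
eef_rot: [180.0, 0.0, 177.7]
wrist_force: [-0.1, 0.5, 0.3]
grip_width: 0.999
finger_force: 0.0
```

Request:
play_rows --steps '[{"dx":0.02,"dy":0.8,"dz":0,"wx":0,"wy":0,"wz":0,"claw":1},{"dx":0.02,"dy":0.8,"dz":0,"wx":0,"wy":0,"wz":0,"claw":1},{"dx":0.02,"dy":0.8,"dz":0,"wx":0,"wy":0,"wz":0,"claw":1},{"dx":0.02,"dy":0.8,"dz":0,"wx":0,"wy":0,"wz":0,"claw":1},{"dx":0.02,"dy":0.8,"dz":0,"wx":0,"wy":0,"wz":0,"claw":1},{"dx":0.02,"dy":0.8,"dz":0,"wx":0,"wy":0,"wz":0,"claw":1},{"dx":0.02,"dy":0.8,"dz":0,"wx":0,"wy":0,"wz":0,"claw":1},{"dx":0.02,"dy":0.8,"dz":0,"wx":0,"wy":0,"wz":0,"claw":1},{"dx":0.02,"dy":0.8,"dz":0,"wx":0,"wy":0,"wz":0,"claw":1},{"dx":0.02,"dy":0.79,"dz":0,"wx":0,"wy":0,"wz":0,"claw":1}]'

```text
t: 5.27
position: [0.4949, 0.3688, 0.1753]
eef_rot: [180.0, 0.0, 177.7]
wrist_force: [0.4, -0.3, -0.5]
grip_width: 1.001
finger_force: 0.0
```

```bash
python3 -c "
from h import *
s=arm.state(); print(s['position'],s['eef_rot'],s['t'],s['wrist_force'])
hookfit('wrist')"
```

```text
[0.4948872  0.36879912 0.17531246] [1.79973009e+02 1.93073162e-03 1.77736413e+02] 5.2667 [ 0.43820544 -0.32552528 -0.47348878]
mat 0.005379410381886163 n 1565
grip ((494.6754150390625, 367.1554870605469), (29.954679489135742, 29.879732131958008), 87.10084533691406) 0.07916475084770494
rod 587 [0.56209429 0.36479331 0.03271074] [ 0.9995041  -0.03148993  0.56287163  0.3647796 ] 0.6019300127395538
```

Request:
play_rows --steps '[{"dx":0,"dy":-0.04,"dz":0.4,"wx":0,"wy":0,"wz":0,"claw":1},{"dx":0,"dy":0,"dz":0.4,"wx":0,"wy":0,"wz":0,"claw":1},{"dx":0,"dy":0,"dz":0.4,"wx":0,"wy":0,"wz":0,"claw":1},{"dx":0,"dy":0,"dz":0.4,"wx":0,"wy":0,"wz":0,"claw":1},{"dx":0,"dy":0,"dz":0.4,"wx":0,"wy":0,"wz":0,"claw":1},{"dx":0,"dy":0,"dz":0.4,"wx":0,"wy":0,"wz":0,"claw":1},{"dx":0,"dy":0,"dz":0.4,"wx":0,"wy":0,"wz":0,"claw":1},{"dx":0,"dy":0,"dz":0.3,"wx":0,"wy":0,"wz":0,"claw":1},{"dx":0,"dy":0,"dz":0.2,"wx":0,"wy":0,"wz":0,"claw":1},{"dx":0,"dy":0,"dz":0.08,"wx":0,"wy":0,"wz":0,"claw":1}]'

```text
t: 6.15
position: [0.495, 0.365, 0.0389]
eef_rot: [-179.9, -0.0, 177.8]
wrist_force: [-0.2, 0.2, 0.7]
grip_width: 1.0
finger_force: 0.0
```

Request:
play_rows --steps '[{"dx":0,"dy":0,"dz":0,"wx":0,"wy":0,"wz":0,"claw":-1},{"dx":0,"dy":0,"dz":0,"wx":0,"wy":0,"wz":0,"claw":-1},{"dx":0,"dy":0,"dz":0,"wx":0,"wy":0,"wz":0,"claw":-1},{"dx":0,"dy":0,"dz":0,"wx":0,"wy":0,"wz":0,"claw":-1},{"dx":0,"dy":0,"dz":0,"wx":0,"wy":0,"wz":0,"claw":-1},{"dx":0,"dy":0,"dz":0,"wx":0,"wy":0,"wz":0,"claw":-1},{"dx":0,"dy":0,"dz":0,"wx":0,"wy":0,"wz":0,"claw":-1},{"dx":0,"dy":0,"dz":0,"wx":0,"wy":0,"wz":0,"claw":-1},{"dx":0,"dy":0,"dz":0,"wx":0,"wy":0,"wz":0,"claw":-1},{"dx":0,"dy":0,"dz":0,"wx":0,"wy":0,"wz":0,"claw":-1}]'

```text
t: 6.98
position: [0.4956, 0.3655, 0.0406]
eef_rot: [180.0, 0.1, 177.9]
wrist_force: [-1.5, 0.1, 6.3]
grip_width: 0.337
finger_force: 64.4
```

Request:
play_rows --steps '[{"dx":0,"dy":0,"dz":-0.2,"wx":0,"wy":0,"wz":0,"claw":-1},{"dx":0,"dy":0,"dz":-0.5,"wx":0,"wy":0,"wz":0,"claw":-1},{"dx":0,"dy":0,"dz":-0.6,"wx":0,"wy":0,"wz":0,"claw":-1},{"dx":0,"dy":0,"dz":-0.6,"wx":0,"wy":0,"wz":0,"claw":-1},{"dx":0,"dy":0,"dz":-0.4,"wx":0,"wy":0,"wz":0,"claw":-1},{"dx":0.02,"dy":-0.3,"dz":-0.2,"wx":0,"wy":0,"wz":0,"claw":-1},{"dx":0.03,"dy":-0.5,"dz":0,"wx":0,"wy":0,"wz":0,"claw":-1},{"dx":0.04,"dy":-0.6,"dz":0,"wx":0,"wy":0,"wz":0,"claw":-1},{"dx":0.04,"dy":-0.6,"dz":0,"wx":0,"wy":0,"wz":0,"claw":-1},{"dx":0.04,"dy":-0.6,"dz":0,"wx":0,"wy":0,"wz":0,"claw":-1}]'

```text
t: 7.82
position: [0.4839, 0.2597, 0.1399]
eef_rot: [-180.0, 0.0, 177.9]
wrist_force: [0.3, 0.0, -1.1]
grip_width: 0.341
finger_force: 63.4
```

Request:
play_rows --steps '[{"dx":0.04,"dy":-0.6,"dz":0,"wx":0,"wy":0,"wz":0,"claw":-1},{"dx":0.04,"dy":-0.6,"dz":0,"wx":0,"wy":0,"wz":0,"claw":-1},{"dx":0.04,"dy":-0.6,"dz":0,"wx":0,"wy":0,"wz":0,"claw":-1},{"dx":0.04,"dy":-0.6,"dz":0,"wx":0,"wy":0,"wz":0,"claw":-1},{"dx":0.04,"dy":-0.6,"dz":0,"wx":0,"wy":0,"wz":0,"claw":-1},{"dx":0.04,"dy":-0.6,"dz":0,"wx":0,"wy":0,"wz":0.3,"claw":-1},{"dx":0.04,"dy":-0.5,"dz":0,"wx":0,"wy":0,"wz":0.6,"claw":-1},{"dx":0,"dy":-0.3,"dz":0,"wx":0,"wy":0,"wz":0.55,"claw":-1},{"dx":0,"dy":0,"dz":0,"wx":0,"wy":0,"wz":0,"claw":-1},{"dx":0,"dy":0,"dz":0,"wx":0,"wy":0,"wz":0,"claw":-1}]'

```text
t: 8.65
position: [0.4648, 0.0858, 0.1401]
eef_rot: [-180.0, 0.0, 169.1]
wrist_force: [-0.4, 1.8, -0.8]
grip_width: 0.344
finger_force: 63.4
```

```bash
cat > held.py <<'E'
from h import *
import sys
s=arm.state(); p0=np.array(s["position"]); T=R.from_euler("xyz",s["eef_rot"],degrees=True).as_matrix(); print(p0,s["eef_rot"],s["t"],s["wrist_force"],s["finger_force"])
a,b=rf(p0); print("TCP riser",a,b)
for n in ["top","scene","wrist"]:
    p,P=cloud(n); L=(P-p0)@T   # tool coords
    x,y,z=L[...,0],L[...,1],L[...,2]
    m=(x<-.02)&(x>-.125)&(abs(y)<.03)&(z>-.01)&(z<.05)
    Q=L[m]
    if len(Q)<8: print(n,"few",len(Q)); continue
    k=cv2.fitLine(Q[:,:2].astype(np.float32),cv2.DIST_L2,0,.01,.01).ravel()
    print(n,len(Q),"median",np.median(Q,0).round(4),"line y at -.1:",(k[3]+(-.1-k[2])*k[1]/k[0]).round(4),"y at -.03",(k[3]+(-.03-k[2])*k[1]/k[0]).round(4),"xmin",Q[:,0].min().round(4),"zmax",Q[:,2].max().round(4),"ztop near/far",np.percentile(Q[Q[:,0]>-.06][:,2],20) if (Q[:,0]>-.06).any() else 0,np.percentile(Q[Q[:,0]<-.07][:,2],20) if (Q[:,0]<-.07).any() else 0)
    cv2.imwrite(f"pics/held_{n}_{sys.argv[1]}.png",p)
E
python3 held.py 1
```

```text
[0.46481757 0.08582635 0.14014348] [-1.79992698e+02  2.78206503e-02  1.69068370e+02] 8.65 [-0.35537809  1.78949223 -0.84238449] 63.3850622177124
TCP riser -0.16928519339583742 0.031218446999885283
top few 0
scene 92 median [-0.0753  0.0011  0.0107] line y at -.1: 0.0008 y at -.03 0.0016 xmin -0.1135 zmax 0.036 ztop near/far 0.008887847839814386 0.00849377355046714
wrist 430 median [-0.066   0.0012  0.008 ] line y at -.1: 0.0006 y at -.03 0.0014 xmin -0.0789 zmax 0.0115 ztop near/far 0.007181832006109071 0.007643882830223177
```

Request:
play_rows --steps '[{"dx":0,"dy":-0.16,"dz":0.4,"wx":0,"wy":0,"wz":0,"claw":-1},{"dx":0,"dy":0,"dz":0.4,"wx":0,"wy":0,"wz":0,"claw":-1},{"dx":0,"dy":0,"dz":0.3,"wx":0,"wy":0,"wz":0,"claw":-1},{"dx":0,"dy":0,"dz":0.04,"wx":0,"wy":0,"wz":0,"claw":-1},{"dx":-0.3,"dy":0,"dz":0,"wx":0,"wy":0,"wz":0,"claw":-1},{"dx":-0.3,"dy":0,"dz":0,"wx":0,"wy":0,"wz":0,"claw":-1},{"dx":-0.3,"dy":0,"dz":0,"wx":0,"wy":0,"wz":0,"claw":-1},{"dx":-0.2,"dy":0,"dz":0,"wx":0,"wy":0,"wz":0,"claw":-1},{"dx":0,"dy":0,"dz":0,"wx":0,"wy":0,"wz":0,"claw":-1},{"dx":0,"dy":0,"dz":0,"wx":0,"wy":0,"wz":0,"claw":-1}]'

```text
t: 9.63
position: [0.507, 0.0719, 0.0946]
eef_rot: [-180.0, 0.0, 169.2]
wrist_force: [0.0, -0.6, -1.9]
grip_width: 0.34
finger_force: 63.4
```

```bash
python3 held.py 2
```

```text
[0.5069587  0.07191791 0.09459689] [-1.79984393e+02  2.38795277e-02  1.69177198e+02] 9.6333 [ 0.03315997 -0.5934115  -1.89691789] 63.37331771850586
TCP riser -0.12527930153488426 0.025491228879819416
top few 0
scene 65 median [-0.0626  0.0006  0.0103] line y at -.1: -0.0 y at -.03 0.0004 xmin -0.1027 zmax 0.0158 ztop near/far 0.0073889298575577095 0.009157848260503712
wrist 431 median [-0.0655 -0.0001  0.0081] line y at -.1: -0.0007 y at -.03 0.0 xmin -0.0781 zmax 0.0115 ztop near/far 0.0074042234018356036 0.007609671771257642
```

Request:
play_rows --steps '[{"dx":-0.2,"dy":0,"dz":0,"wx":0,"wy":0,"wz":0,"claw":-1},{"dx":-0.2,"dy":0,"dz":0,"wx":0,"wy":0,"wz":0,"claw":-1},{"dx":-0.2,"dy":0,"dz":0,"wx":0,"wy":0,"wz":0,"claw":-1},{"dx":-0.2,"dy":0,"dz":0,"wx":0,"wy":0,"wz":0,"claw":-1},{"dx":-0.2,"dy":0,"dz":0,"wx":0,"wy":0,"wz":0,"claw":-1},{"dx":-0.2,"dy":0,"dz":0,"wx":0,"wy":0,"wz":0,"claw":-1},{"dx":-0.2,"dy":0,"dz":0,"wx":0,"wy":0,"wz":0,"claw":-1},{"dx":0,"dy":0,"dz":0,"wx":0,"wy":0,"wz":0,"claw":-1},{"dx":0,"dy":0,"dz":0,"wx":0,"wy":0,"wz":0,"claw":-1},{"dx":0,"dy":0,"dz":0,"wx":0,"wy":0,"wz":0,"claw":-1}]'

```text
t: 10.62
position: [0.5618, 0.0612, 0.0944]
eef_rot: [-180.0, 0.0, 169.2]
wrist_force: [0.7, -0.2, -2.2]
grip_width: 0.345
finger_force: 63.4
```

```bash
python3 -c "
from h import *
s=arm.state(); p=np.array(s['position']); print(rf(p),p[2],s['eef_rot'],s['wrist_force'])
p,P=cloud('wrist'); np.save('pics/in.npy',P); cv2.imwrite('pics/in.png',cv2.resize(np.clip(p[150:390,200:440].astype(float)*1.7,0,255).astype(np.uint8),(600,600),interpolation=cv2.INTER_CUBIC))"
```

```text
(np.float64(-0.06942888488171575), np.float64(0.02531369537962036)) 0.09438949824454883 [-1.79983622e+02  6.85870702e-03  1.69160698e+02] [ 0.68593832 -0.15006061 -2.16359851]
```

View pics/in.png

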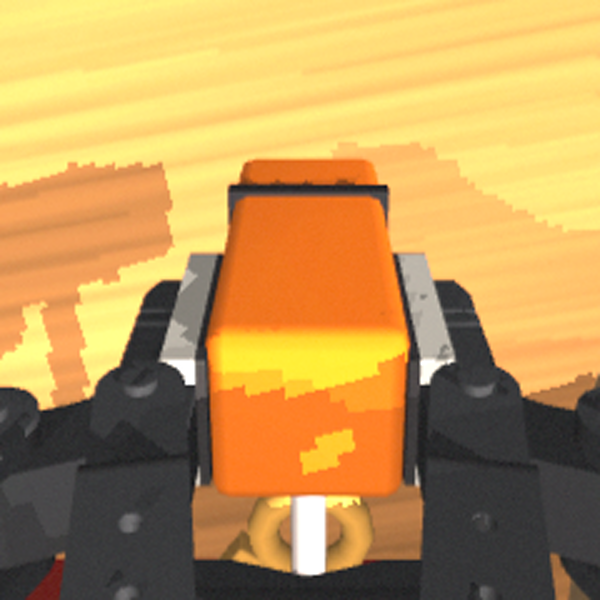

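The crop shows the rod centred over the ring (rod col 311, ring centre about col 308). I'll check the depth along x.

```bash
python3 -c "
from h import *
P=np.load('pics/in.npy'); rx,ry=rf(P); z=P[...,2]
m=(z>.07)&(z<.095)&(abs(ry-.0255)<.008)&(rx>-.05); print('rod',m.sum(),rx[m].max(),np.sort(rx[m])[-12:].round(4),np.median(ry[m]),np.median(z[m]))
m=(z>.038)&(z<.05)&(rx>.0)&(rx<.06)&(abs(ry-.026)<.03); print('ring',m.sum(),rx[m].min(),np.percentile(rx[m],3),ry[m].min(),ry[m].max(),np.median(z[m]))
k=m&(abs(rx-.034)<.008); print('L',ry[k&(ry<.026)].min(),ry[k&(ry<.026)].max(),'R',ry[k&(ry>.026)].min(),ry[k&(ry>.026)].max())
"
```

```text
rod 431 0.009209112844765756 [0.0075 0.0075 0.0078 0.0078 0.0079 0.008  0.0081 0.0082 0.0083 0.0084
 0.0092 0.0092] 0.02522995773425015 0.08632359411006163
ring 938 0.022679183078167398 0.024532767819099837 -0.0007683493080550108 0.04424306301854261 0.04498112284349111
L 0.0050422319372688965 0.01966750588227548 R 0.03021706910151944 0.04424306301854261
```

Request:
play_rows --steps '[{"dx":0,"dy":0,"dz":0.1,"wx":0,"wy":0,"wz":0,"claw":-1},{"dx":0,"dy":0,"dz":0.1,"wx":0,"wy":0,"wz":0,"claw":-1},{"dx":0,"dy":0,"dz":0.1,"wx":0,"wy":0,"wz":0,"claw":-1},{"dx":0,"dy":0,"dz":0.05,"wx":0,"wy":0,"wz":0,"claw":-1},{"dx":0,"dy":0,"dz":0.03,"wx":0,"wy":0,"wz":0,"claw":-1},{"dx":0,"dy":0,"dz":0.03,"wx":0,"wy":0,"wz":0,"claw":-1},{"dx":0,"dy":0,"dz":0.02,"wx":0,"wy":0,"wz":0,"claw":-1},{"dx":0,"dy":0,"dz":0,"wx":0,"wy":0,"wz":0,"claw":-1},{"dx":0,"dy":0,"dz":0,"wx":0,"wy":0,"wz":0,"claw":-1},{"dx":0,"dy":0,"dz":0,"wx":0,"wy":0,"wz":0,"claw":-1}]'

```text
t: 11.5
position: [0.5622, 0.0612, 0.0775]
eef_rot: [-180.0, 0.0, 169.2]
wrist_force: [-0.5, -1.1, -1.5]
grip_width: 0.348
finger_force: 63.4
```

Request:
play_rows --steps '[{"dx":0,"dy":0,"dz":0.04,"wx":0,"wy":0,"wz":0,"claw":-1},{"dx":0,"dy":0,"dz":0.04,"wx":0,"wy":0,"wz":0,"claw":-1},{"dx":0,"dy":0,"dz":0.04,"wx":0,"wy":0,"wz":0,"claw":-1},{"dx":0,"dy":0,"dz":0.04,"wx":0,"wy":0,"wz":0,"claw":-1},{"dx":0,"dy":0,"dz":0.04,"wx":0,"wy":0,"wz":0,"claw":-1},{"dx":0,"dy":0,"dz":0.04,"wx":0,"wy":0,"wz":0,"claw":-1},{"dx":0,"dy":0,"dz":0.04,"wx":0,"wy":0,"wz":0,"claw":-1},{"dx":0,"dy":0,"dz":0.02,"wx":0,"wy":0,"wz":0,"claw":-1},{"dx":0,"dy":0,"dz":0,"wx":0,"wy":0,"wz":0,"claw":-1},{"dx":0,"dy":0,"dz":0,"wx":0,"wy":0,"wz":0,"claw":-1}]'

```text
t: 12.33
position: [0.5621, 0.0612, 0.0653]
eef_rot: [-180.0, 0.0, 169.2]
wrist_force: [0.2, 0.4, -1.5]
grip_width: 0.344
finger_force: 63.4
```

Request:
play_rows --steps '[{"dx":0.03,"dy":0,"dz":0,"wx":0,"wy":0,"wz":0,"claw":-1},{"dx":0.03,"dy":0,"dz":0,"wx":0,"wy":0,"wz":0,"claw":-1},{"dx":0.03,"dy":0,"dz":0,"wx":0,"wy":0,"wz":0,"claw":-1},{"dx":0.03,"dy":0,"dz":0,"wx":0,"wy":0,"wz":0,"claw":-1},{"dx":0.03,"dy":0,"dz":0,"wx":0,"wy":0,"wz":0,"claw":-1},{"dx":0.03,"dy":0,"dz":0,"wx":0,"wy":0,"wz":0,"claw":-1},{"dx":0.03,"dy":0,"dz":0,"wx":0,"wy":0,"wz":0,"claw":-1},{"dx":0.03,"dy":0,"dz":0,"wx":0,"wy":0,"wz":0,"claw":-1},{"dx":0.03,"dy":0,"dz":0,"wx":0,"wy":0,"wz":0,"claw":-1},{"dx":0.03,"dy":0,"dz":0,"wx":0,"wy":0,"wz":0,"claw":-1}]'

```text
t: 13.17
position: [0.5507, 0.0633, 0.0655]
eef_rot: [-180.0, 0.1, 169.2]
wrist_force: [5.4, -1.7, -3.9]
grip_width: 0.341
finger_force: 63.1
```

Request:
play_rows --steps '[{"dx":0.05,"dy":0,"dz":0,"wx":0,"wy":0,"wz":0,"claw":-1},{"dx":0.07,"dy":0,"dz":0,"wx":0,"wy":0,"wz":0,"claw":-1},{"dx":0.08,"dy":0,"dz":0,"wx":0,"wy":0,"wz":0,"claw":-1},{"dx":0.08,"dy":0,"dz":0,"wx":0,"wy":0,"wz":0,"claw":-1},{"dx":0.08,"dy":0,"dz":0,"wx":0,"wy":0,"wz":0,"claw":-1},{"dx":0.08,"dy":0,"dz":0,"wx":0,"wy":0,"wz":0,"claw":-1},{"dx":0.08,"dy":0,"dz":0,"wx":0,"wy":0,"wz":0,"claw":-1},{"dx":0.08,"dy":0,"dz":0,"wx":0,"wy":0,"wz":0,"claw":-1},{"dx":0.08,"dy":0,"dz":0,"wx":0,"wy":0,"wz":0,"claw":-1},{"dx":0.08,"dy":0,"dz":0,"wx":0,"wy":0,"wz":0,"claw":-1}]'

```text
t: 14.0
position: [0.5208, 0.0691, 0.0655]
eef_rot: [180.0, 0.1, 169.2]
wrist_force: [5.2, -2.0, -4.8]
grip_width: 0.343
finger_force: 63.1
```

Request:
play_rows --steps '[{"dx":0.08,"dy":0,"dz":0,"wx":0,"wy":0,"wz":0,"claw":-1},{"dx":0.08,"dy":0,"dz":0,"wx":0,"wy":0,"wz":0,"claw":-1},{"dx":0.08,"dy":0,"dz":0,"wx":0,"wy":0,"wz":0,"claw":-1},{"dx":0.08,"dy":0,"dz":0,"wx":0,"wy":0,"wz":0,"claw":-1},{"dx":0.08,"dy":0,"dz":0,"wx":0,"wy":0,"wz":0,"claw":-1},{"dx":0.08,"dy":0,"dz":0,"wx":0,"wy":0,"wz":0,"claw":-1},{"dx":0.08,"dy":0,"dz":0,"wx":0,"wy":0,"wz":0,"claw":-1},{"dx":0.08,"dy":0,"dz":0,"wx":0,"wy":0,"wz":0,"claw":-1},{"dx":0.07,"dy":0,"dz":0,"wx":0,"wy":0,"wz":0,"claw":-1},{"dx":0.05,"dy":0,"dz":0,"wx":0,"wy":0,"wz":0,"claw":-1}]'

```text
t: 14.83
position: [0.4909, 0.0748, 0.0655]
eef_rot: [180.0, 0.1, 169.2]
wrist_force: [5.2, -1.4, -4.5]
grip_width: 0.341
finger_force: 63.1
```

```bash
cat > tr.py <<'E'
from h import *
s=arm.state(); p=np.array(s['position']); print(rf(p),p[2],s['eef_rot'],s['wrist_force'],s['t'])
for n in ["top","wrist"]:
    im,P=cloud(n); rx,ry=rf(P); z=P[...,2]; b=im.astype(int)
    red=(b[...,2]>60)&(b[...,2]>2.2*b[...,1])&(b[...,2]>2.2*b[...,0])&(abs(ry)<.08)&(rx>-.08)&(rx<.12)&(z<.07)
    if red.sum(): print(n,red.sum(),"red rx",np.percentile(rx[red],[1,5,50]).round(4),"z",np.median(z[red]))
    cv2.imwrite(f"pics/tr_{n}.png",im)
E
python3 tr.py
```

```text
(np.float64(-0.1415943844283746), np.float64(0.025338578541307666)) 0.06552456154333054 [1.79996726e+02 1.00423060e-01 1.69157906e+02] [ 5.20783996 -1.42555216 -4.5207578 ] 14.8333
top 196 red rx [0.0096 0.0101 0.0115] z 0.04493717216109128
```

Request:
play_rows --steps '[{"dx":0.06,"dy":0,"dz":0,"wx":0,"wy":0,"wz":0,"claw":-1},{"dx":0.06,"dy":0,"dz":0,"wx":0,"wy":0,"wz":0,"claw":-1},{"dx":0.06,"dy":0,"dz":0,"wx":0,"wy":0,"wz":0,"claw":-1},{"dx":0.06,"dy":0,"dz":0,"wx":0,"wy":0,"wz":0,"claw":-1},{"dx":0.06,"dy":0,"dz":0,"wx":0,"wy":0,"wz":0,"claw":-1},{"dx":0.06,"dy":0,"dz":0,"wx":0,"wy":0,"wz":0,"claw":-1},{"dx":0.06,"dy":0,"dz":0,"wx":0,"wy":0,"wz":0,"claw":-1},{"dx":0.05,"dy":0,"dz":0,"wx":0,"wy":0,"wz":0,"claw":-1},{"dx":0.04,"dy":0,"dz":0,"wx":0,"wy":0,"wz":0,"claw":-1},{"dx":0.03,"dy":0,"dz":0,"wx":0,"wy":0,"wz":0,"claw":-1}]'

```text
t: 15.77
position: [0.4697, 0.0789, 0.0655]
eef_rot: [180.0, 0.1, 169.2]
wrist_force: [4.8, -0.9, -4.0]
grip_width: 0.344
finger_force: 63.0
```

Request:
play_rows --steps '[{"dx":0.02,"dy":0,"dz":0,"wx":0,"wy":0,"wz":0,"claw":-1},{"dx":0.02,"dy":0,"dz":0,"wx":0,"wy":0,"wz":0,"claw":-1},{"dx":0.02,"dy":0,"dz":0,"wx":0,"wy":0,"wz":0,"claw":-1},{"dx":0.02,"dy":0,"dz":0,"wx":0,"wy":0,"wz":0,"claw":-1},{"dx":0.02,"dy":0,"dz":0,"wx":0,"wy":0,"wz":0,"claw":-1},{"dx":0.02,"dy":0,"dz":0,"wx":0,"wy":0,"wz":0,"claw":-1},{"dx":0.02,"dy":0,"dz":0,"wx":0,"wy":0,"wz":0,"claw":-1},{"dx":0,"dy":0,"dz":0,"wx":0,"wy":0,"wz":0,"claw":-1},{"dx":0,"dy":0,"dz":0,"wx":0,"wy":0,"wz":0,"claw":-1},{"dx":0,"dy":0,"dz":0,"wx":0,"wy":0,"wz":0,"claw":-1}]'

```text
t: 16.6
position: [0.4641, 0.08, 0.0654]
eef_rot: [-180.0, 0.1, 169.2]
wrist_force: [5.3, -0.9, -2.6]
grip_width: 0.342
finger_force: 63.0
```

```bash
python3 tr.py
```

```text
(np.float64(-0.16890985760687066), np.float64(0.025360689092694916)) 0.0653568343767235 [-1.79995081e+02  5.07357283e-02  1.69163939e+02] [ 5.28367341 -0.91712044 -2.60552814] 16.6
top 650 red rx [-0.0174 -0.0169  0.0048] z 0.015466484689064308
```

Request:
play_rows --steps '[{"dx":0.02,"dy":0,"dz":0,"wx":0,"wy":0,"wz":0,"claw":-1},{"dx":0.02,"dy":0,"dz":0,"wx":0,"wy":0,"wz":0,"claw":-1},{"dx":0.02,"dy":0,"dz":0,"wx":0,"wy":0,"wz":0,"claw":-1},{"dx":0.02,"dy":0,"dz":0,"wx":0,"wy":0,"wz":0,"claw":-1},{"dx":0.02,"dy":0,"dz":0,"wx":0,"wy":0,"wz":0,"claw":-1},{"dx":0,"dy":0,"dz":0,"wx":0,"wy":0,"wz":0,"claw":-1},{"dx":0,"dy":0,"dz":0,"wx":0,"wy":0,"wz":0,"claw":-1},{"dx":0,"dy":0,"dz":0,"wx":0,"wy":0,"wz":0,"claw":-1},{"dx":0,"dy":0,"dz":0,"wx":0,"wy":0,"wz":0,"claw":-1},{"dx":0,"dy":0,"dz":0,"wx":0,"wy":0,"wz":0,"claw":-1}]'

```text
t: 17.53
position: [0.4615, 0.0803, 0.0658]
eef_rot: [180.0, 0.2, 169.1]
wrist_force: [10.7, -4.7, -3.0]
grip_width: 0.342
finger_force: 63.1
```

```bash
python3 tr.py
```

```text
(np.float64(-0.17151935411312266), np.float64(0.02520519043696176)) 0.06576389723775145 [179.98495048   0.20767237 169.11612505] [10.67419477 -4.69158408 -3.00772013] 17.5333
top 671 red rx [-0.0186 -0.018   0.0038] z 0.01495479700377067
```

Request:
play_rows --steps '[{"dx":-0.04,"dy":0,"dz":0,"wx":0,"wy":0,"wz":0,"claw":-1},{"dx":-0.04,"dy":0,"dz":0,"wx":0,"wy":0,"wz":0,"claw":-1},{"dx":-0.04,"dy":0,"dz":0,"wx":0,"wy":0,"wz":0,"claw":-1},{"dx":-0.03,"dy":0,"dz":0,"wx":0,"wy":0,"wz":0,"claw":-1},{"dx":0,"dy":0,"dz":0,"wx":0,"wy":0,"wz":0,"claw":-1},{"dx":0,"dy":0,"dz":0,"wx":0,"wy":0,"wz":0,"claw":-1},{"dx":0,"dy":0,"dz":0,"wx":0,"wy":0,"wz":0,"claw":-1},{"dx":0,"dy":0,"dz":0,"wx":0,"wy":0,"wz":0,"claw":-1},{"dx":0,"dy":0,"dz":0,"wx":0,"wy":0,"wz":0,"claw":-1},{"dx":0,"dy":0,"dz":0,"wx":0,"wy":0,"wz":0,"claw":-1}]'

```text
t: 18.47
position: [0.4658, 0.0796, 0.0653]
eef_rot: [-180.0, 0.0, 169.2]
wrist_force: [-0.1, 0.5, -1.1]
grip_width: 0.343
finger_force: 63.4
```

```bash
python3 tr.py
```

```text
(np.float64(-0.1671497081922211), np.float64(0.02531424065652742)) 0.06528085619433838 [-1.79988500e+02  3.05230971e-02  1.69165686e+02] [-0.12768157  0.50818234 -1.05653737] 18.4667
top 654 red rx [-0.0185 -0.0178  0.0047] z 0.014424257551482689
```

Request:
play_rows --steps '[{"dx":0,"dy":0,"dz":-0.08,"wx":0,"wy":0,"wz":0,"claw":-1},{"dx":0,"dy":0,"dz":-0.08,"wx":0,"wy":0,"wz":0,"claw":-1},{"dx":0,"dy":0,"dz":-0.08,"wx":0,"wy":0,"wz":0,"claw":-1},{"dx":0,"dy":0,"dz":-0.08,"wx":0,"wy":0,"wz":0,"claw":-1},{"dx":0,"dy":0,"dz":-0.1,"wx":0,"wy":0,"wz":0,"claw":-1},{"dx":0,"dy":0,"dz":-0.1,"wx":0,"wy":0,"wz":0,"claw":-1},{"dx":0,"dy":0,"dz":-0.1,"wx":0,"wy":0,"wz":0,"claw":-1},{"dx":0,"dy":0,"dz":-0.2,"wx":0,"wy":0,"wz":0,"claw":-1},{"dx":0,"dy":0,"dz":-0.2,"wx":0,"wy":0,"wz":0,"claw":-1},{"dx":0,"dy":0,"dz":0,"wx":0,"wy":0,"wz":0,"claw":-1}]'

```text
t: 19.4
position: [0.4666, 0.0798, 0.1078]
eef_rot: [179.9, 0.1, 169.2]
wrist_force: [0.7, 0.6, -1.3]
grip_width: 0.347
finger_force: 63.3
```

```bash
python3 tr.py
```

```text
(np.float64(-0.1663746332720334), np.float64(0.025630612403811044)) 0.10776539336080344 [1.79948003e+02 1.39259590e-01 1.69159279e+02] [ 0.71577914  0.61897551 -1.27107446] 19.4
top 538 red rx [-0.0183 -0.0177  0.0086] z 0.013872478533812682
wrist 837 red rx [-0.0182 -0.0178 -0.0168] z 0.021747469864158597
```

Request:
play_rows --steps '[{"dx":0,"dy":0,"dz":-0.4,"wx":0,"wy":0,"wz":0,"claw":-1},{"dx":0,"dy":0,"dz":-0.4,"wx":0,"wy":0,"wz":-0.4,"claw":-1},{"dx":0,"dy":0,"dz":0,"wx":0,"wy":0,"wz":-0.6,"claw":-1},{"dx":0,"dy":0,"dz":0,"wx":0,"wy":0,"wz":-0.46,"claw":-1},{"dx":0,"dy":0.3,"dz":0,"wx":0,"wy":0,"wz":0,"claw":-1},{"dx":0,"dy":0.6,"dz":0,"wx":0,"wy":0,"wz":0,"claw":-1},{"dx":0,"dy":0.6,"dz":0,"wx":0,"wy":0,"wz":0,"claw":-1},{"dx":0,"dy":0.6,"dz":0,"wx":0,"wy":0,"wz":0,"claw":-1},{"dx":0,"dy":0.6,"dz":0,"wx":0,"wy":0,"wz":0,"claw":-1},{"dx":0,"dy":0.6,"dz":0,"wx":0,"wy":0,"wz":0,"claw":-1}]'

```text
t: 20.33
position: [0.4703, 0.2127, 0.1377]
eef_rot: [-180.0, 0.0, 177.9]
wrist_force: [0.9, 0.3, -1.8]
grip_width: 0.341
finger_force: 63.3
```

Request:
play_rows --steps '[{"dx":-0.05,"dy":0.6,"dz":0,"wx":0,"wy":0,"wz":0,"claw":-1},{"dx":-0.08,"dy":0.6,"dz":0,"wx":0,"wy":0,"wz":0,"claw":-1},{"dx":-0.08,"dy":0.6,"dz":0,"wx":0,"wy":0,"wz":0,"claw":-1},{"dx":-0.08,"dy":0.6,"dz":0,"wx":0,"wy":0,"wz":0,"claw":-1},{"dx":-0.08,"dy":0.6,"dz":0,"wx":0,"wy":0,"wz":0,"claw":-1},{"dx":-0.08,"dy":0.5,"dz":0,"wx":0,"wy":0,"wz":0,"claw":-1},{"dx":0,"dy":0.3,"dz":0,"wx":0,"wy":0,"wz":0,"claw":-1},{"dx":0,"dy":0.06,"dz":0,"wx":0,"wy":0,"wz":0,"claw":-1},{"dx":0,"dy":0,"dz":0,"wx":0,"wy":0,"wz":0,"claw":-1},{"dx":0,"dy":0,"dz":0,"wx":0,"wy":0,"wz":0,"claw":-1}]'

```text
t: 21.17
position: [0.4942, 0.3639, 0.1378]
eef_rot: [-179.9, 0.0, 177.9]
wrist_force: [-0.0, -0.4, -0.7]
grip_width: 0.343
finger_force: 63.3
```

```bash
python3 held.py 3
```

```text
[0.49418503 0.36391807 0.1377997 ] [-1.79938206e+02  1.58712096e-02  1.77873117e+02] 21.1667 [-0.02221726 -0.36170507 -0.65315546] 63.31018567085266
TCP riser -0.19279028219813954 0.30986690175993187
top 91 median [-0.0752 -0.0012  0.0115] line y at -.1: -0.0008 y at -.03 -0.0011 xmin -0.1071 zmax 0.0366 ztop near/far 0.009046014867956698 0.009295910620411253
scene 95 median [-0.0764 -0.0015  0.0109] line y at -.1: -0.0012 y at -.03 -0.0015 xmin -0.1109 zmax 0.0344 ztop near/far 0.008686612628219246 0.008978929396480097
wrist 431 median [-0.0664 -0.0006  0.0078] line y at -.1: -0.0008 y at -.03 1e-04 xmin -0.0796 zmax 0.0113 ztop near/far 0.0069561196201347 0.0072242537859790725
```

Request:
play_rows --steps '[{"dx":0,"dy":0,"dz":0.4,"wx":0,"wy":0,"wz":0,"claw":-1},{"dx":0,"dy":0,"dz":0.5,"wx":0,"wy":0,"wz":0,"claw":-1},{"dx":0,"dy":0,"dz":0.5,"wx":0,"wy":0,"wz":0,"claw":-1},{"dx":0,"dy":0,"dz":0.4,"wx":0,"wy":0,"wz":0,"claw":-1},{"dx":0,"dy":0,"dz":0.3,"wx":0,"wy":0,"wz":0,"claw":-1},{"dx":0,"dy":0,"dz":0.1,"wx":0,"wy":0,"wz":0,"claw":-1},{"dx":0,"dy":0,"dz":0.05,"wx":0,"wy":0,"wz":0,"claw":-1},{"dx":0,"dy":0,"dz":0.05,"wx":0,"wy":0,"wz":0,"claw":-1},{"dx":0,"dy":0,"dz":0.05,"wx":0,"wy":0,"wz":0,"claw":-1},{"dx":0,"dy":0,"dz":0.03,"wx":0,"wy":0,"wz":0,"claw":-1}]'

```text
t: 22.15
position: [0.4946, 0.3654, 0.0434]
eef_rot: [180.0, 0.1, 177.9]
wrist_force: [0.7, 0.7, -1.4]
grip_width: 0.343
finger_force: 63.3
```

Request:
play_rows --steps '[{"dx":0,"dy":0,"dz":0.02,"wx":0,"wy":0,"wz":0,"claw":-1},{"dx":0,"dy":0,"dz":0.02,"wx":0,"wy":0,"wz":0,"claw":-1},{"dx":0,"dy":0,"dz":0.02,"wx":0,"wy":0,"wz":0,"claw":-1},{"dx":0,"dy":0,"dz":0.01,"wx":0,"wy":0,"wz":0,"claw":-1},{"dx":0,"dy":0,"dz":0,"wx":0,"wy":0,"wz":0,"claw":-1},{"dx":0,"dy":0,"dz":0,"wx":0,"wy":0,"wz":0,"claw":-1},{"dx":0,"dy":0,"dz":0,"wx":0,"wy":0,"wz":0,"claw":-1},{"dx":0,"dy":0,"dz":0,"wx":0,"wy":0,"wz":0,"claw":-1},{"dx":0,"dy":0,"dz":0,"wx":0,"wy":0,"wz":0,"claw":-1},{"dx":0,"dy":0,"dz":0,"wx":0,"wy":0,"wz":0,"claw":-1}]'

```text
t: 22.98
position: [0.4944, 0.3653, 0.0406]
eef_rot: [180.0, 0.0, 177.9]
wrist_force: [-2.3, -1.8, 5.9]
grip_width: 0.346
finger_force: 64.3
```

Contact with the mat at 5.9 N (unloaded about -1.3). Next I'll open and lift away.

Request:
play_rows --steps '[{"dx":0,"dy":0,"dz":0,"wx":0,"wy":0,"wz":0,"claw":-0.1},{"dx":0,"dy":0,"dz":0,"wx":0,"wy":0,"wz":0,"claw":0.2},{"dx":0,"dy":0,"dz":0,"wx":0,"wy":0,"wz":0,"claw":1},{"dx":0,"dy":0,"dz":0,"wx":0,"wy":0,"wz":0,"claw":1},{"dx":0,"dy":0,"dz":0,"wx":0,"wy":0,"wz":0,"claw":1},{"dx":0,"dy":0,"dz":0,"wx":0,"wy":0,"wz":0,"claw":1},{"dx":0,"dy":0,"dz":0,"wx":0,"wy":0,"wz":0,"claw":1},{"dx":0,"dy":0,"dz":0,"wx":0,"wy":0,"wz":0,"claw":1},{"dx":0,"dy":0,"dz":0,"wx":0,"wy":0,"wz":0,"claw":1},{"dx":0,"dy":0,"dz":0,"wx":0,"wy":0,"wz":0,"claw":1}]'

```text
t: 23.82
position: [0.4943, 0.3652, 0.04]
eef_rot: [-180.0, 0.0, 177.9]
wrist_force: [0.1, -1.2, -0.4]
grip_width: 1.0
finger_force: 0.0
```

Request:
play_rows --steps '[{"dx":0,"dy":0,"dz":-0.1,"wx":0,"wy":0,"wz":0,"claw":1},{"dx":0,"dy":0,"dz":-0.3,"wx":0,"wy":0,"wz":0,"claw":1},{"dx":0,"dy":0,"dz":-0.4,"wx":0,"wy":0,"wz":0,"claw":1},{"dx":0,"dy":0,"dz":-0.5,"wx":0,"wy":0,"wz":0,"claw":1},{"dx":0,"dy":0,"dz":-0.6,"wx":0,"wy":0,"wz":0,"claw":1},{"dx":0,"dy":0,"dz":-0.6,"wx":0,"wy":0,"wz":0,"claw":1},{"dx":0,"dy":0,"dz":-0.6,"wx":0,"wy":0,"wz":0,"claw":1},{"dx":0,"dy":0,"dz":-0.4,"wx":0,"wy":0,"wz":0,"claw":1},{"dx":0,"dy":0,"dz":0,"wx":0,"wy":0,"wz":0,"claw":1},{"dx":0,"dy":0,"dz":0,"wx":0,"wy":0,"wz":0,"claw":1}]'

```text
t: 24.65
position: [0.4945, 0.3654, 0.1817]
eef_rot: [179.9, 0.1, 177.9]
wrist_force: [-0.4, 0.1, -0.7]
grip_width: 1.002
finger_force: 0.0
```

```bash
python3 -c "
from h import *
hookfit('wrist')
exec(open('tr.py').read())"
```

```text
mat 0.005379174518747143 n 1498
grip ((493.8185119628906, 364.9198303222656), (29.524181365966797, 30.616302490234375), 88.55762481689453) 0.07919562626540176
rod 559 [0.56222934 0.36290798 0.03269209] [ 0.99929005 -0.03767451  0.56270266  0.36290094] 0.602228982117272
(np.float64(-0.19313164678130904), np.float64(0.31106965623803784)) 0.18047026412101383 [1.79990998e+02 4.91298767e-02 1.77921124e+02] [-0.26055676 -0.60089505 -0.96155744] 24.7
top 682 red rx [-0.0185 -0.018   0.0036] z 0.015256676946705627
wrist 4393 red rx [-0.018  -0.0175 -0.0161] z 0.018668307283563057
```

View pics/tr_top.png

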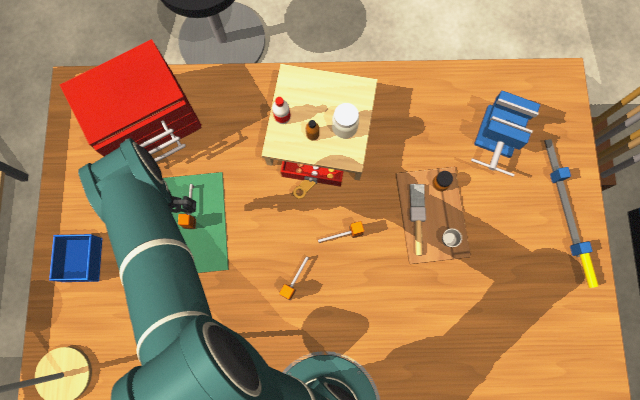

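The tray is out (px 311,173) with its eye free (302,189). The hook stands on the mat (187,220) and the bystanders are unmoved.

```bash
python3 -c "
from cell import arm
print(arm.job_done())"
```

```text
the job is handed in; nothing more can be done
None
```

The tray is drawn out to its stop and the hooked rod is unhooked and back standing on the green mat; the job was handed in about 25 s into the 61 s limit, and the hand-in call returned no verdict.

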